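# Load a stepped shaft into the spring-cap fixture and latch its lever

## Task

Lay the stepped shaft into the two saddles of the inspection fixture, between the end stop and the open cap, and let go of it. Then press the fixture's sprung lever down until its catch holds it by itself, so that the cap stays closed over the end of the shaft. Leave the other loose things where they lie.

Things in the scene. Friction and masses are not known exactly. Their poses are not given: they have to be found in the camera images.
- shaft: Stepped steel shaft, 141 mm long, 25 mm across at the thick middle part, thinner at both ends, 0.22 kg; the longest of three round bars lying side by side (order varies). Origin: the middle of its length, on its underside (12.5 mm below its axis). y runs along its length, z up. Either end may face the cap. It lies on the bare bench, 3 mm below the mat.
- tube: Plain chromed tube, 120 mm long, 21 mm across, not to be used. Origin: middle of its underside; y along it.
- plug_gauge: Plug gauge with thick ends and a thinner handle between, 116 mm long, 26 mm across, not to be used. Origin: middle of its underside; y along it.
- tin: Round tin, 62 mm across, 27 mm high, blue lid; stays where it is. Origin: centre of its underside.
- ring: Dark setting ring, 70 mm across, 18 mm high; stays where it is. Origin: centre of its underside.
- fixture: Inspection fixture fixed to the bench: steel base 90 x 280 x 12 mm with end stop, two grey saddles, then a tailstock with cap and lever at +y. y runs along the shaft's place, z up, -x is the front, where the lever's handle sticks out. Origin: on the mat, under the middle between the saddles (14 mm thick, at y = -40 and +40 mm; 66 mm between them free for fingers down to the base).
- saddle_seat (a point): Where the middle of the shaft's underside belongs: midway between the saddles at the height of their floors, 45 mm above the mat. Axes as the fixture's. The slots are 29 mm wide, with flared mouths up to 71 mm above the mat. The shaft lies along y.
- stop_face (a point): Middle of the end stop's face (fixture y = -75 mm, 57.5 mm above the mat), which the shaft's end faces.
- cap_mouth (a point): Middle of the open mouth (48 mm inside) of the hollow steel cap, 57.5 mm above the mat. With the lever up it is at fixture y = +86 mm, leaving a 141 mm shaft about 20 mm of play lengthwise; pressing the lever moves it 30 mm towards -y, over the last 10 mm of the shaft, and pushes the shaft to the stop if need be.
- lever_pad (a point): Middle of the top of the black press pad (40 x 36 mm, 12 mm thick) at the end of the lever, 115 mm from the lever's axis (the cap's axis; the lever's plane is at fixture y = +134 mm). It stands about 130 mm above the mat when up, 64 mm when latched, and comes forward (fixture -x) by about 19 mm on its way down.
- catch_pivot (a point): Pivot of the catch, a small sprung steel hook on the front of the fixture (11 mm wide, its tip 80 mm above the mat; pivot at fixture x = -58, y = +162 mm, 22 mm up), beside the lever bar. It snaps over a pin on the lever by itself and is not to be touched.
- lever (a joint): Lever angle in rad: 0 up (handle 36 degrees above level), grows as it is pressed down; about 0.63 (level) when the catch holds it; stop at 0.70. The catch snaps at about 0.65, so press on to the stop. A spring pushes it up: 4 N at the pad when up, about 12 N near the bottom, where the catch is pushed aside. Let go before the catch has snapped and it springs back up.

How it is judged:
On the way, in this order (a step that is already met when the one before it is completed fails the run):
1. the shaft lies in both saddles, between stop and cap, let go, with the lever still up (x of shaft in the frame of saddle_seat between -0.005 and 0.005 m and y of shaft in the frame of saddle_seat between -0.013 and 0.013 m and z of shaft in the frame of saddle_seat between -0.004 and 0.004 m and angle between the y axis of shaft and the y axis of fixture, either way round below 0.06 rad and angle between shaft's own z axis and vertical below 0.08 rad and contact force between the fingers and shaft below 0.3 N and value of joint lever below 0.1 rad), for 0.2 s.
2. the lever is down, past its catch (value of joint lever above 0.59 rad), for 0.2 s.
At the end, for the whole second after the job is handed in: The shaft lies at rest in both saddles (within 5 mm sideways, 4 mm in height, 13 mm along, 0.06 rad of the fixture's y axis), the lever is held down by its catch (joint above 0.59 rad) with the cap over the shaft's end, and the robot touches neither (x of shaft in the frame of saddle_seat between -0.005 and 0.005 m and y of shaft in the frame of saddle_seat between -0.013 and 0.013 m and z of shaft in the frame of saddle_seat between -0.004 and 0.004 m and angle between the y axis of shaft and the y axis of fixture, either way round below 0.06 rad and angle between shaft's own z axis and vertical below 0.08 rad and contact force between the fingers and shaft below 0.3 N and contact force between the fingers and fixture below 0.3 N and value of joint lever above 0.59 rad and linear speed of shaft below 0.02 m/s).
It fails at once if another loose thing (tube, plug gauge, tin or ring) is shifted more than 40 mm (distance of any of tube, plug_gauge, tin, ring from where it was at the start of the episode above 0.04 m).
It also fails if it takes over 54 s, if anything falls off the work surface, if the arm or the gripper's body presses on something with over 40 N, if the wrist force passes 120 N, or if a joint passes its speed limit or range.

## Robot

A 7-joint arm with a two-finger parallel gripper is mounted at the origin on a cart in front of the work surface, level with it; the furniture and walls round the work are solid. World frame = base frame: x ahead of the robot, y to its left, z up, the work surface at z = 0. Lengths are in m, angles in rad, forces in N, time in s.
With the tool pointing down it reaches from about 0.425 to 0.875 m from the base axis. Payload 4.7 kg.
Tool frame: the origin (TCP) lies at the very end of the fingers, on their centre line; the grasp point (between the pads) lies 19 mm behind it; z points along the fingers, y is the line along which they close (so a half turn about z gives the same grasp; the last joint's range is limited). The gripper opens to 87 mm and grips with 3 to 60 N. Pads are 19 mm wide; open, the fingers measure 117 mm over their backs; the gripper's body (75 mm by 190 mm) begins 51 mm behind the grasp point.
Start: joints at [-1.161, 0.321, -0.07, 1.45, 0.023, 1.371, -0.057], TCP at [0.251, 0.6, 0.223] pointing down, gripper open.
Joint ranges: [-2.86, 2.86], [-0.3, 2.09], [-1.38, 1.24], [0.06, 2.45], [-1.56, 4.7], [0.09, 2.05], [-2.69, 2.69]. Speed limits (rad/s): [2.57, 2.57, 3.14, 3.14, 3.14, 3.14, 3.14].

## Interface

Orientations are given as a rotation vector (axis times angle).
In Python, from bench import ctrl, vision gives the robot as it stands.
- The arm moves only by the tool jog_arm, never from a script. Its argument "increments" is a list of rows, each an object of numbers: "tx", "ty", "tz": the shift along the tool's x, y, z in mm; "wx", "wy", "wz": the turn, a rotation vector about the tool's x, y, z in rad; "gripper": the opening, from 0 (shut) to 1 (fully open). In form: [{"tx": .., "ty": .., "tz": .., "wx": .., "wy": .., "wz": .., "gripper": ..}, ...]. A call has exactly 5 rows; each row is the pose to reach, as a shift and turn from the pose commanded when the call began, along the tool's axes at that moment; what a row does not reach only later rows make up. A row lasts 1/12 s, in which the tool goes at most 41.7 mm and 7.16 degrees, less where a joint would pass 70% of its speed; a pose out of reach is approached as far as the arm can. A call with a gripper value outside its range is refused whole. The fingers move at their own pace and stop on an object; "grip_force" is the grip in N (left out, the last holds). Time passes only in rows, so rows that repeat a pose let the fingers close, or fill a call up. It gives the time, the measured TCP pose, the force, the opening and the grip force at its end, in the units of the state.
- ctrl.get_state(): the state, without advancing time (a new reading comes with each control period).
- vision.get_image(name): name is "scene" or "top"; returns a dict with "color" (400x640x3 uint8, blue, green, red), "fx", "fy", "cx", "cy" (pixels), "k1" (the pictures are not rectified: a ray, as slopes to the right and down, at radius r is drawn at 1 + k1 r^2 times it, then the intrinsics apply), "extrinsics" (4x4, takes a point from world to camera coordinates). Camera axes: x right, y down, z forward; pixel columns grow to the right and rows downward; lengths in m; the calibration is good to about 2 mm. A picture is of the moment at which its call begins. There is no depth.
- ctrl.close_job(): hands the job in; it is judged then, once.
Trained networks look in the newest picture that a camera, given by its name, has taken for a name from the list of things; names that differ only in an ending like _2 or _b are one class to them, and where a whole thing is asked for, a point or a joint stands for the part that bears it (a point fixed in the world has none). Each returns a list of dicts, best first, with "conf" (0 to 1); they miss things now and then, are a little off and sometimes report something else, mostly with a low value. They report only what shows in the picture. A call takes as long as a camera call.
- vision.spot_in(camera, thing): "bbox" ([left, top, right, bottom] in pixels, round what is visible of it).
The state is a dict: "time": time; "joint_positions": joint angles; "qd": joint speeds; "joint_torque": joint torques, N m; "position": TCP position; "tool_rot": TCP orientation; "ft_force": force on the tool from outside, world axes, zero at the start; "torque": the same for the moment, N m; "grip_width": opening from 0.0 (shut) to 1.0 (fully open); "grip_force": force on a finger pad.
Only numpy, scipy, OpenCV 4.12 (cv2) and the standard library are available. Lean on these libraries where they do the work, as an engineer would, in place of code of your own. Each camera call takes 0.05 s, during which the arm holds its last target. There are 200 camera calls.

## Working session

There is one attempt and no reset: what is moved stays moved. The work goes in short steps, Python scripts to look and compute and a tool call to move; the robot and the scene stay as the last step left them, time stands still between calls to the robot, and variables do not carry over. Pictures are saved under pics/ and viewed, at most 10 in all, crops included, and the job is handed in when it is done.

Besides the shell and the picture viewer there is one more tool, called after "Call:" as name(argument=value, ...), one argument or row to a line, values as JSON. jog_arm: Moves the arm, as the interface text tells. Its arguments: {"type":"object","properties":{"increments":{"type":"array"},"grip_force":{"type":"number"}},"required":["increments"]}

```bash
mkdir -p pics; ls
cat > h.py <<'E'
import numpy as np, cv2
from bench import ctrl, vision
def cam(im):
    K=np.array([[im['fx'],0,im['cx']],[0,im['fy'],im['cy']],[0,0,1.]]); D=np.array([im['k1'],0,0,0]); return K,D,np.array(im['extrinsics'])
def proj(im,P):
    K,D,E=cam(im); return cv2.projectPoints(np.atleast_2d(np.float64(P)),cv2.Rodrigues(E[:3,:3])[0],E[:3,3],K,D)[0].reshape(-1,2)
def ray(im,uv):
    K,D,E=cam(im); n=cv2.undistortPoints(np.float64(uv).reshape(-1,1,2),K,D).reshape(-1,2)
    d=np.c_[n,np.ones(len(n))]@E[:3,:3]; return -E[:3,:3].T@E[:3,3],d
def atz(im,uv,z):
    o,d=ray(im,uv); return o+d*((z-o[2])/d[:,2])[:,None]
E
python3 - <<'E'
from h import *
for c in ['scene','top']:
    im=vision.get_image(c); cv2.imwrite(f'pics/{c}0.png',im['color']); K,D,X=cam(im); print(c,K[0],D[0],ray(im,[[320,200]]))
    for t in ['shaft','tube','plug_gauge','fixture','tin','ring','lever_pad','catch_pivot','cap_mouth','stop_face','saddle_seat']:
        print(t,[(np.round(r['bbox']),round(r['conf'],2)) for r in vision.spot_in(c,t)[:3]])
print(ctrl.get_state())
E
```

```text
pics
scene [437.91086095   0.         323.25037814] -0.03409098340571693 (array([ 0.12313225, -0.87384505,  1.13052729]), array([[ 0.29523651,  0.61219314, -0.73357909]]))
shaft [(array([308., 265., 347., 290.]), 0.59)]
tube []
plug_gauge [(array([286., 245., 325., 264.]), 0.79)]
fixture [(array([250., 138., 312., 212.]), 0.59)]
tin [(array([273., 218., 292., 234.]), 0.56)]
ring []
lever_pad [(array([247., 139., 284., 150.]), 0.57)]
catch_pivot [(array([249., 140., 309., 205.]), 0.7)]
cap_mouth [(array([308., 264., 349., 288.]), 0.5), (array([278., 148., 289., 164.]), 0.42), (array([274., 214., 293., 234.]), 0.23)]
stop_face [(array([248., 139., 314., 205.]), 0.69), (array([247., 137., 282., 153.]), 0.26)]
saddle_seat [(array([246., 138., 312., 206.]), 0.67)]
top [367.63523249   0.         319.72416657] 0.028460994249718166 (array([ 0.46053449, -0.00389598,  1.19426235]), array([[ 0.06587031,  0.01676261, -0.99768806]]))
shaft [(array([392., 205., 400., 249.]), 0.64)]
tube [(array([422., 208., 435., 249.]), 0.8)]
plug_gauge [(array([360., 216., 370., 254.]), 0.68)]
fixture [(array([2
[... 511 characters left out ...]
{'time': 1.2, 'joint_positions': array([-1.16087284,  0.32101158, -0.07010957,  1.45050595,  0.02263283,
        1.37080663, -0.05691517]), 'qd': array([ 0.00089276,  0.00147092,  0.00079356, -0.00138543, -0.00063756,
        0.00058928, -0.0007607 ]), 'joint_torque': array([ 6.34447370e-04, -4.91122341e+01, -4.02630642e-01, -3.12765598e+01,
       -6.38338784e-02,  3.35495872e-02,  3.42632248e-06]), 'position': array([0.25065367, 0.59974319, 0.2225761 ]), 'tool_rot': array([6.17660505e-01, 3.08019072e+00, 6.66380174e-05]), 'ft_force': array([ 0.25523562, -0.50483342, -0.58105468]), 'torque': array([-0.00237778,  0.02522667,  0.02755335]), 'grip_force': 0.0, 'grip_width': 1.0009978810763422}
```

Run:
```python
import cv2
a=cv2.imread('pics/top0.png')[120:270,190:450]; cv2.imwrite('pics/t1.png',cv2.resize(a,None,fx=3,fy=3,interpolation=cv2.INTER_CUBIC))
a=cv2.imread('pics/scene0.png')[120:300,230:370]; cv2.imwrite('pics/s1.png',cv2.resize(a,None,fx=3.3,fy=3.3,interpolation=cv2.INTER_CUBIC))
```

```text
(no output)
```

View pics/t1.png

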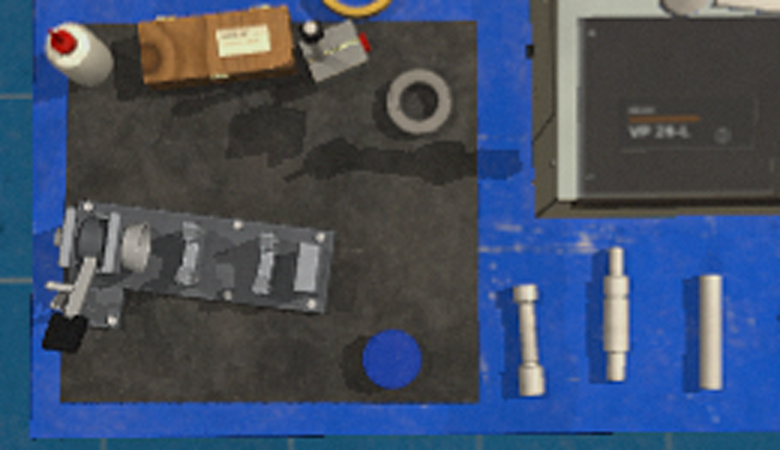

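View pics/s1.png

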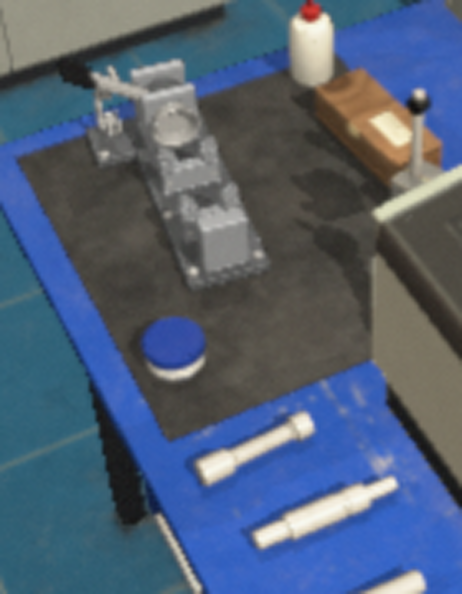

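Run:
```python
import cv2,numpy as np
a=cv2.imread('pics/top0.png')[182:242,202:302]; a=cv2.resize(a,None,fx=8,fy=8,interpolation=cv2.INTER_CUBIC); cv2.imwrite('pics/t2.png',cv2.convertScaleAbs(a,alpha=1.2,beta=10))
a=cv2.imread('pics/scene0.png')[134:212,242:316]; b=cv2.resize(a,None,fx=7.5,fy=7.5,interpolation=cv2.INTER_CUBIC); cv2.imwrite('pics/s2.png',cv2.convertScaleAbs(b,alpha=1.2,beta=10))
from h import *
im=vision.get_image('top')
c=lambda p:np.array(p)/3+[190-1/3,120-1/3]
print(np.round(atz(im,c([[615,248],[616,381],[615,315]]),.0125),4))
print('saddle',np.round(atz(im,c([[190,252],[266,262]]),.06),4), 'base',np.round(atz(im,c([[334,232],[326,313]]),.012),4))
print(proj(im,[[.5,0,0],[.6,0,0],[.5,.1,0]]))
```

```text
[[ 0.5277 -0.2233  0.0125]
 [ 0.3865 -0.2205  0.0125]
 [ 0.4563 -0.2214  0.0125]]
saddle [[0.527  0.2229 0.06  ]
 [0.5155 0.1444 0.06  ]] base [[0.5492 0.0772 0.012 ]
 [0.4623 0.0866 0.012 ]]
[[325.13389624 212.02720535]
 [324.70959313 181.41047188]
 [294.38904678 212.44432825]]
```

View pics/t2.png

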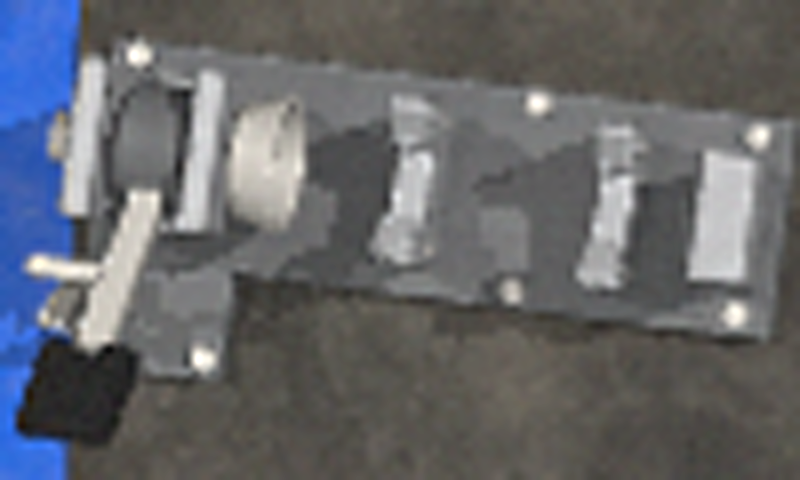

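View pics/s2.png

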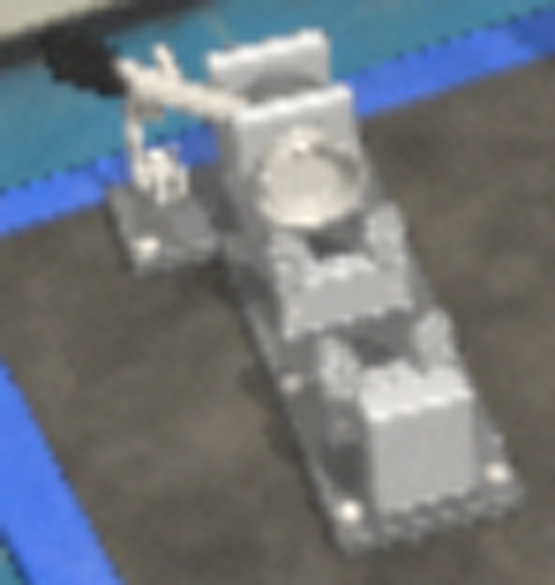

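```bash
cat > fit.py <<'E'
from h import *
from scipy.optimize import least_squares
it=vision.get_image('top'); isc=vision.get_image('scene')
T=lambda p:(np.array(p,float)+.5)/8-.5+[202,182]
S=lambda p:(np.array(p,float)+.5)/7.5-.5+[242,134]
# p: X,Y,yaw, w saddle, ws stop, hs, yb, sx, sy1, sy2
def pts(p):
    X,Y,a,w,ws,hs,yb,sx,s1,s2=p
    return [ (1,(538,103),(sx,s1,14)),(1,(511,292),(-sx,s1,14)),(1,(760,136),(sx,s2,14)),(1,(735,315),(-sx,s2,14)),
     (1,(795,118),(45,yb,12)),(1,(768,338),(-45,yb,12)),
     (1,(602,123),(w,-33,71)),(1,(640,127),(w,-47,71)),(1,(580,285),(-w,-33,71)),(1,(622,290),(-w,-47,71)),
     (1,(395,95),(w,47,71)),(1,(437,97),(w,33,71)),(1,(375,258),(-w,47,71)),(1,(427,263),(-w,33,71)),
     (1,(705,150),(ws,-75,hs)),(1,(690,278),(-ws,-75,hs)),
     (0,(348,512),(-sx,s2,14)),(0,(498,470),(sx,s2,14)),(0,(291,381),(-sx,s1,14))]
def world(p,q):
    c,s=np.cos(p[2]),np.sin(p[2]); q=np.array(q)/1000
    return [p[0]+c*q[0]-s*q[1],p[1]+s*q[0]+c*q[1],q[2]+ZM]
def res(p):
    r=[]
    for t,uv,q in pts(p):
        r.append(proj(it if t else isc,world(p,q))[0]-(T(uv) if t else S(uv)))
    return np.ravel(r)
ZM=0.0
for ZM in (0,):
    f=least_squares(res,[.52,.18,-.12,25,25,70,-105,37,0,-95],loss='soft_l1',x_scale=[.01,.01,.1,5,5,10,10,5,5,5])
    print(ZM,np.round(f.x,4),f.cost); print(np.round(f.fun.reshape(-1,2),1).tolist())
p=f.x
for n,q in dict(seat=(0,0,45),cap=(0,86,57.5),pad=(-93,134,130),padlat=(-112,134,64)).items():
    w=world(p,q); print(n,np.round(w,4),proj(it,w)[0]*8-np.array([202,182])*8,proj(isc,w)[0]*7.5-np.array([242,134])*7.5)
E
python3 fit.py
```

```text
0 [   0.5199    0.1833   -0.1365   31.529    24.2332   90.4087 -100.9216
   37.4321    3.7377  -86.744 ] 2.4068232946932904
[[-0.3, 0.4], [-0.0, -0.2], [-0.3, -0.3], [-0.1, 0.4], [0.0, 0.2], [-0.1, 0.4], [0.4, -0.2], [0.1, -0.2], [0.4, -0.1], [-0.3, -0.1], [0.5, 0.1], [-0.3, 0.4], [0.2, 0.1], [-1.8, 0.0], [0.1, 0.0], [-0.1, -0.0], [0.2, 0.1], [0.6, 0.2], [0.6, 0.3]]
seat [0.5199 0.1833 0.045 ] [516.41831839 191.97903871] [364.47428204 319.15893566]
cap [0.5316 0.2685 0.0575] [291.9320537  163.34786115] [312.00837819 186.29383514]
pad [0.446  0.3287 0.13  ] [ 77.21138533 390.05735975] [84.1154813  56.41258917]
padlat [0.4272 0.3313 0.064 ] [123.8355317  436.27667387] [ 64.39117382 169.77754313]
```

```bash
cat >> h.py <<'E'
def plan(targets,start=None):
    "targets: (x,y,z m, tool-y yaw deg); prints tool-frame increments (mm, rad) leg by leg; tool points down"
    if start is None:
        s=ctrl.get_state(); R=cv2.Rodrigues(np.array(s['tool_rot']))[0]; start=(*s['position'],np.degrees(np.arctan2(R[1,1],R[0,1])))
        print('now',np.round(start,4),'tilt',np.round(R[:,2],3),'t',s['time'])
    for t in targets:
        a=np.radians(start[3]); yx=np.array([np.cos(a),np.sin(a)]); xx=np.array([-yx[1],yx[0]])
        # tool z down: x_tool = y_tool x z_tool
        xx=np.cross([*yx,0],[0,0,-1])[:2]; d=np.subtract(t[:3],start[:3])*1000
        w=-np.radians((t[3]-start[3]+180)%360-180)
        print(np.round(t,4),'tx %.1f ty %.1f tz %.1f wz %.3f dist %.0f'%(d[:2]@xx,d[:2]@yx,-d[2],w,np.linalg.norm(d)))
        start=t
E
cat > p1.py <<'E'
from h import *
isc=vision.get_image('scene')
for z in (0.0095,.0125,.0155): print(z,((proj(isc,[[.5277,-.2233,z],[.3865,-.2205,z]])+.5-[230,120])*3.3-.5).round(0).tolist())
plan([(.42,.43,.25,88.9),(.50,.23,.25,88.9),(.52,.03,.25,88.9),(.48,-.15,.20,88.9),(.457,-.222,.10,88.9),(.457,-.222,.001,88.9)])
E
python3 p1.py
```

```text
0.0095 [[394.0, 481.0], [256.0, 541.0]]
0.0125 [[394.0, 479.0], [256.0, 539.0]]
0.0155 [[394.0, 477.0], [256.0, 537.0]]
now [ 0.2506  0.5998  0.2226 67.3238] tilt [ 0.  0. -1.] t 1.4
[ 0.42  0.43  0.25 88.9 ] tx -221.7 ty -91.3 tz -27.4 wz -0.377 dist 241
[ 0.5   0.23  0.25 88.9 ] tx -83.8 ty -198.4 tz -0.0 wz -0.000 dist 215
[5.20e-01 3.00e-02 2.50e-01 8.89e+01] tx -23.8 ty -199.6 tz -0.0 wz -0.000 dist 201
[ 0.48 -0.15  0.2  88.9 ] tx 36.5 ty -180.7 tz 50.0 wz -0.000 dist 191
[ 0.457 -0.222  0.1   88.9  ] tx 21.6 ty -72.4 tz 100.0 wz -0.000 dist 125
[ 4.57e-01 -2.22e-01  1.00e-03  8.89e+01] tx 0.0 ty 0.0 tz 99.0 wz -0.000 dist 99
```

Call:
jog_arm(
  increments=[
    {"tx":-40,"ty":-16,"tz":-6,"wz":-0.1,"gripper":1},
    {"tx":-78,"ty":-32,"tz":-12,"wz":-0.2,"gripper":1},
    {"tx":-116,"ty":-48,"tz":-18,"wz":-0.3,"gripper":1},
    {"tx":-154,"ty":-64,"tz":-22,"wz":-0.377,"gripper":1},
    {"tx":-190,"ty":-80,"tz":-27,"wz":-0.377,"gripper":1},
  ],
)

```text
validation failed for argument at $.in...
```

Call:
jog_arm(
  increments=[
    {"tx":-40,"ty":-16,"tz":-6,"wx":0,"wy":0,"wz":-0.1,"gripper":1},
    {"tx":-78,"ty":-32,"tz":-12,"wx":0,"wy":0,"wz":-0.2,"gripper":1},
    {"tx":-116,"ty":-48,"tz":-18,"wx":0,"wy":0,"wz":-0.3,"gripper":1},
    {"tx":-154,"ty":-64,"tz":-22,"wx":0,"wy":0,"wz":-0.377,"gripper":1},
    {"tx":-190,"ty":-80,"tz":-27,"wx":0,"wy":0,"wz":-0.377,"gripper":1},
  ],
)

```text
time: 1.82
position: [0.3964, 0.4511, 0.2499]
tool_rot: [0.024, 3.141, 0.001]
ft_force: [1.0, 1.0, 0.1]
grip_width: 1.004
grip_force: 0.0
```

Call:
jog_arm(
  increments=[
    {"tx":-18,"ty":-36,"tz":0,"wx":0,"wy":0,"wz":0,"gripper":1},
    {"tx":-36,"ty":-73,"tz":0,"wx":0,"wy":0,"wz":0,"gripper":1},
    {"tx":-54,"ty":-110,"tz":0,"wx":0,"wy":0,"wz":0,"gripper":1},
    {"tx":-71,"ty":-146,"tz":0,"wx":0,"wy":0,"wz":0,"gripper":1},
    {"tx":-88,"ty":-183,"tz":0,"wx":0,"wy":0,"wz":0,"gripper":1},
  ],
)

```text
time: 2.23
position: [0.4802, 0.2663, 0.2499]
tool_rot: [0.029, 3.141, 0.001]
ft_force: [0.1, -0.2, 0.0]
grip_width: 0.998
grip_force: 0.0
```

Call:
jog_arm(
  increments=[
    {"tx":-4,"ty":-40,"tz":0,"wx":0,"wy":0,"wz":0,"gripper":1},
    {"tx":-8,"ty":-80,"tz":0,"wx":0,"wy":0,"wz":0,"gripper":1},
    {"tx":-12,"ty":-120,"tz":0,"wx":0,"wy":0,"wz":0,"gripper":1},
    {"tx":-16,"ty":-160,"tz":0,"wx":0,"wy":0,"wz":0,"gripper":1},
    {"tx":-20,"ty":-200,"tz":0,"wx":0,"wy":0,"wz":0,"gripper":1},
  ],
)

```text
time: 2.65
position: [0.4957, 0.0658, 0.2499]
tool_rot: [0.029, 3.141, 0.001]
ft_force: [1.1, -0.2, 0.2]
grip_width: 1.002
grip_force: 0.0
```

Call:
jog_arm(
  increments=[
    {"tx":2,"ty":-40,"tz":0,"wx":0,"wy":0,"wz":0,"gripper":1},
    {"tx":4,"ty":-80,"tz":5,"wx":0,"wy":0,"wz":0,"gripper":1},
    {"tx":8,"ty":-118,"tz":15,"wx":0,"wy":0,"wz":0,"gripper":1},
    {"tx":12,"ty":-155,"tz":30,"wx":0,"wy":0,"wz":0,"gripper":1},
    {"tx":18,"ty":-190,"tz":50,"wx":0,"wy":0,"wz":0,"gripper":1},
  ],
)

```text
time: 3.07
position: [0.475, -0.1243, 0.2006]
tool_rot: [0.03, 3.137, -0.0]
ft_force: [0.5, 0.4, 0.2]
grip_width: 1.002
grip_force: 0.0
```

Run:
```python
from h import *
plan([(.457,-.222,.09,88.9),(.457,-.222,.001,88.9)])
```

```text
now [ 0.475  -0.1243  0.2006 88.8877] tilt [ 0.004 -0.    -1.   ] t 3.0667
[ 0.457 -0.222  0.09  88.9  ] tx 16.1 ty -98.0 tz 110.6 wz -0.000 dist 149
[ 4.57e-01 -2.22e-01  1.00e-03  8.89e+01] tx 0.0 ty 0.0 tz 89.0 wz -0.000 dist 89
```

Call:
jog_arm(
  increments=[
    {"tx":6,"ty":-38,"tz":8,"wx":0,"wy":0,"wz":0,"gripper":1},
    {"tx":11,"ty":-72,"tz":26,"wx":0,"wy":0,"wz":0,"gripper":1},
    {"tx":16,"ty":-98,"tz":54,"wx":0,"wy":0,"wz":0,"gripper":1},
    {"tx":16,"ty":-98,"tz":85,"wx":0,"wy":0,"wz":0,"gripper":1},
    {"tx":16,"ty":-98,"tz":115,"wx":0,"wy":0,"wz":0,"gripper":1},
  ],
)

```text
time: 3.48
position: [0.4561, -0.2221, 0.084]
tool_rot: [0.037, 3.139, -0.001]
ft_force: [0.4, 1.0, 0.3]
grip_width: 1.003
grip_force: 0.0
```

Run:
```python
from h import *
plan([(.457,-.222,.001,88.9)])
a=vision.get_image('scene')['color'][200:300,270:390]; cv2.imwrite('pics/s3.png',cv2.resize(a,None,fx=5,fy=5,interpolation=cv2.INTER_CUBIC))
```

```text
now [ 4.56100e-01 -2.22100e-01  8.40000e-02  8.86607e+01] tilt [ 0.002 -0.001 -1.   ] t 3.4833
[ 4.57e-01 -2.22e-01  1.00e-03  8.89e+01] tx -0.9 ty 0.1 tz 83.0 wz -0.004 dist 83
```

View pics/s3.png

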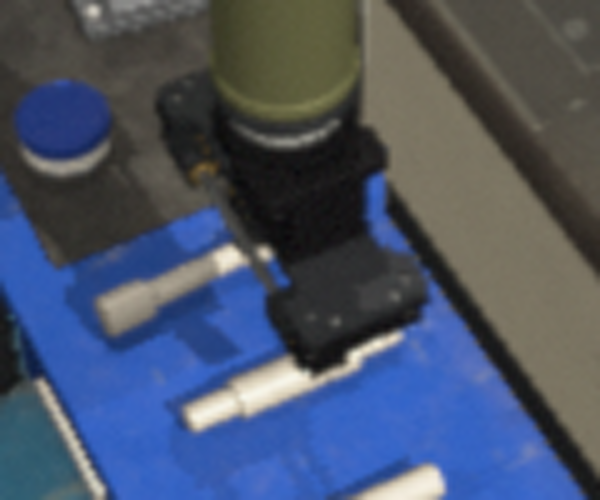

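The gripper straddles the shaft near crop (330,350), with the plug gauge at (180,280) clear of the near finger. I'll go down and grip.

Call:
jog_arm(
  increments=[
    {"tx":-1,"ty":0,"tz":30,"wx":0,"wy":0,"wz":0,"gripper":1},
    {"tx":-1,"ty":0,"tz":58,"wx":0,"wy":0,"wz":0,"gripper":1},
    {"tx":-1,"ty":0,"tz":74,"wx":0,"wy":0,"wz":0,"gripper":1},
    {"tx":-1,"ty":0,"tz":81,"wx":0,"wy":0,"wz":0,"gripper":1},
    {"tx":-1,"ty":0,"tz":83,"wx":0,"wy":0,"wz":0,"gripper":1},
  ],
)

```text
time: 3.95
position: [0.4571, -0.2191, 0.0011]
tool_rot: [-0.028, -3.14, -0.001]
ft_force: [-0.8, -0.3, -0.6]
grip_width: 1.001
grip_force: 0.0
```

Call:
jog_arm(
  increments=[
    {"tx":0,"ty":0,"tz":0,"wx":0,"wy":0,"wz":0,"gripper":0.5},
    {"tx":0,"ty":0,"tz":0,"wx":0,"wy":0,"wz":0,"gripper":0.4},
    {"tx":0,"ty":0,"tz":0,"wx":0,"wy":0,"wz":0,"gripper":0.3},
    {"tx":0,"ty":0,"tz":0,"wx":0,"wy":0,"wz":0,"gripper":0.2},
    {"tx":0,"ty":0,"tz":0,"wx":0,"wy":0,"wz":0,"gripper":0.1},
  ],
  grip_force=40,
)

```text
time: 4.37
position: [0.4582, -0.2197, 0.0024]
tool_rot: [0.029, 3.14, -0.0]
ft_force: [0.3, -0.2, 0.1]
grip_width: 0.708
grip_force: 0.0
```

Call:
jog_arm(
  increments=[
    {"tx":0,"ty":0,"tz":0,"wx":0,"wy":0,"wz":0,"gripper":0.0},
    {"tx":0,"ty":0,"tz":0,"wx":0,"wy":0,"wz":0,"gripper":0.0},
    {"tx":0,"ty":0,"tz":0,"wx":0,"wy":0,"wz":0,"gripper":0.0},
    {"tx":0,"ty":0,"tz":0,"wx":0,"wy":0,"wz":0,"gripper":0.0},
    {"tx":0,"ty":0,"tz":0,"wx":0,"wy":0,"wz":0,"gripper":0.0},
  ],
  grip_force=40,
)

```text
time: 4.78
position: [0.4575, -0.2198, 0.0015]
tool_rot: [0.029, 3.141, -0.001]
ft_force: [0.0, -2.2, 0.3]
grip_width: 0.327
grip_force: 0.5
```

Call:
jog_arm(
  increments=[
    {"tx":0,"ty":0,"tz":0,"wx":0,"wy":0,"wz":0,"gripper":0.0},
    {"tx":0,"ty":0,"tz":0,"wx":0,"wy":0,"wz":0,"gripper":0.0},
    {"tx":0,"ty":0,"tz":0,"wx":0,"wy":0,"wz":0,"gripper":0.0},
    {"tx":0,"ty":0,"tz":0,"wx":0,"wy":0,"wz":0,"gripper":0.0},
    {"tx":0,"ty":0,"tz":0,"wx":0,"wy":0,"wz":0,"gripper":0.0},
  ],
  grip_force=40,
)

```text
time: 5.2
position: [0.4575, -0.2197, 0.0016]
tool_rot: [0.03, 3.141, -0.0]
ft_force: [-0.2, -0.8, 0.2]
grip_width: 0.288
grip_force: 40.0
```

Call:
jog_arm(
  increments=[
    {"tx":0,"ty":0,"tz":-10,"wx":0,"wy":0,"wz":0,"gripper":0.0},
    {"tx":0,"ty":0,"tz":-35,"wx":0,"wy":0,"wz":0,"gripper":0.0},
    {"tx":0,"ty":0,"tz":-70,"wx":0,"wy":0,"wz":0,"gripper":0.0},
    {"tx":0,"ty":0,"tz":-105,"wx":0,"wy":0,"wz":0,"gripper":0.0},
    {"tx":0,"ty":0,"tz":-140,"wx":0,"wy":0,"wz":0,"gripper":0.0},
  ],
)

```text
time: 5.62
position: [0.4565, -0.2191, 0.1431]
tool_rot: [-0.03, -3.14, -0.001]
ft_force: [0.7, 0.6, -2.2]
grip_width: 0.283
grip_force: 40.0
```

Run:
```python
from h import *
plan([(.50,-.06,.19,65),(.54,.09,.19,30),(.52,.183,.16,-7.8),(.52,.183,.10,-7.8)])
print(ctrl.get_state()['joint_positions'],ctrl.get_state()['ft_force'],ctrl.get_state()['torque'])
```

```text
now [ 0.4565 -0.2191  0.1431 88.9059] tilt [-0.001  0.001 -1.   ] t 5.6167
[ 5.0e-01 -6.0e-02  1.9e-01  6.5e+01] tx -40.5 ty 159.9 tz -46.9 wz 0.417 dist 172
[ 0.54  0.09  0.19 30.  ] tx 27.1 ty 152.9 tz -0.0 wz 0.611 dist 155
[ 0.52   0.183  0.16  -7.8  ] tx 90.5 ty 29.2 tz 30.0 wz 0.660 dist 100
[ 0.52   0.183  0.1   -7.8  ] tx 0.0 ty 0.0 tz 60.0 wz -0.000 dist 60
[-0.20364365  0.07201029  0.62782859  1.92335623 -0.04623206  1.16194083
  1.99311377] [ 0.70980517  0.57789232 -2.21452228] [ 0.04819763 -0.12085647  0.01898645]
```

Call:
jog_arm(
  increments=[
    {"tx":-8,"ty":32,"tz":-15,"wx":0,"wy":0,"wz":0.08,"gripper":0.0},
    {"tx":-16,"ty":64,"tz":-30,"wx":0,"wy":0,"wz":0.165,"gripper":0.0},
    {"tx":-24,"ty":96,"tz":-42,"wx":0,"wy":0,"wz":0.25,"gripper":0.0},
    {"tx":-32,"ty":128,"tz":-47,"wx":0,"wy":0,"wz":0.335,"gripper":0.0},
    {"tx":-40,"ty":160,"tz":-47,"wx":0,"wy":0,"wz":0.417,"gripper":0.0},
  ],
)

```text
time: 6.03
position: [0.5008, -0.0589, 0.1905]
tool_rot: [0.686, 3.064, 0.002]
ft_force: [1.1, 0.2, -1.8]
grip_width: 0.281
grip_force: 40.0
```

Call:
jog_arm(
  increments=[
    {"tx":5,"ty":31,"tz":0,"wx":0,"wy":0,"wz":0.12,"gripper":0.0},
    {"tx":11,"ty":61,"tz":0,"wx":0,"wy":0,"wz":0.24,"gripper":0.0},
    {"tx":16,"ty":92,"tz":0,"wx":0,"wy":0,"wz":0.36,"gripper":0.0},
    {"tx":22,"ty":122,"tz":0,"wx":0,"wy":0,"wz":0.48,"gripper":0.0},
    {"tx":27,"ty":153,"tz":0,"wx":0,"wy":0,"wz":0.6,"gripper":0.0},
  ],
)

```text
time: 6.45
position: [0.5398, 0.0912, 0.1888]
tool_rot: [-1.563, -2.724, 0.001]
ft_force: [0.4, -0.7, -2.0]
grip_width: 0.286
grip_force: 40.0
```

Run:
```python
from h import *
plan([(.52,.183,.16,-7.8)])
```

```text
now [ 0.5398  0.0912  0.1888 30.3112] tilt [-0.001  0.    -1.   ] t 6.45
[ 0.52   0.183  0.16  -7.8  ] tx 89.3 ty 29.2 tz 28.8 wz 0.665 dist 98
```

Call:
jog_arm(
  increments=[
    {"tx":20,"ty":6,"tz":0,"wx":0,"wy":0,"wz":0.12,"gripper":0.0},
    {"tx":40,"ty":12,"tz":0,"wx":0,"wy":0,"wz":0.24,"gripper":0.0},
    {"tx":60,"ty":19,"tz":0,"wx":0,"wy":0,"wz":0.36,"gripper":0.0},
    {"tx":76,"ty":25,"tz":5,"wx":0,"wy":0,"wz":0.48,"gripper":0.0},
    {"tx":89,"ty":29,"tz":14,"wx":0,"wy":0,"wz":0.6,"gripper":0.0},
  ],
)

```text
time: 6.87
position: [0.5197, 0.1834, 0.1755]
tool_rot: [-2.296, -2.143, -0.002]
ft_force: [0.6, 0.1, -2.2]
grip_width: 0.284
grip_force: 40.0
```

Call:
jog_arm(
  increments=[
    {"tx":0,"ty":0,"tz":8,"wx":0,"wy":0,"wz":0.065,"gripper":0.0},
    {"tx":0,"ty":0,"tz":20,"wx":0,"wy":0,"wz":0.065,"gripper":0.0},
    {"tx":0,"ty":0,"tz":35,"wx":0,"wy":0,"wz":0.065,"gripper":0.0},
    {"tx":0,"ty":0,"tz":50,"wx":0,"wy":0,"wz":0.065,"gripper":0.0},
    {"tx":0,"ty":0,"tz":60,"wx":0,"wy":0,"wz":0.065,"gripper":0.0},
  ],
)

```text
time: 7.28
position: [0.5191, 0.1799, 0.1128]
tool_rot: [-2.36, -2.073, 0.004]
ft_force: [0.1, -0.0, -1.8]
grip_width: 0.286
grip_force: 40.0
```

Run:
```python
from h import *
plan([(.52,.183,.08,-7.8),(.52,.183,.05,-7.8)])
a=vision.get_image('scene')['color'][134:212,242:316]; cv2.imwrite('pics/s4.png',cv2.resize(a,None,fx=7.5,fy=7.5,interpolation=cv2.INTER_CUBIC))
```

```text
now [ 0.5191  0.1799  0.1128 -7.3905] tilt [-0.002 -0.001 -1.   ] t 7.2833
[ 0.52   0.183  0.08  -7.8  ] tx 3.2 ty 0.5 tz 32.8 wz 0.007 dist 33
[ 0.52   0.183  0.05  -7.8  ] tx 0.0 ty 0.0 tz 30.0 wz -0.000 dist 30
```

View pics/s4.png

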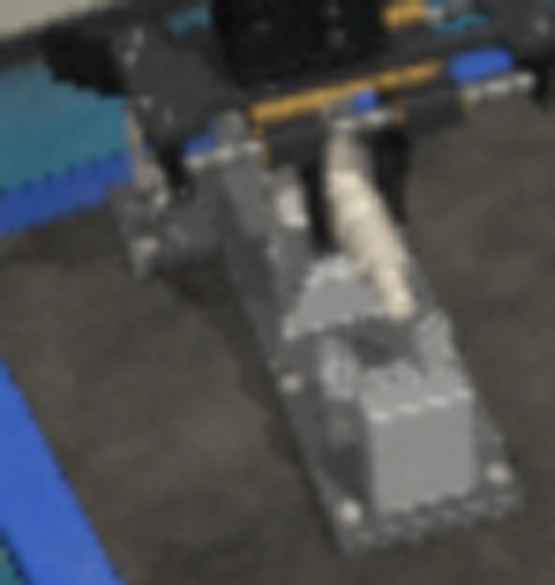

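Run:
```python
from h import *
i=vision.get_image('scene')
for z in (.121,.124): print((proj(i,[[.5095,.110,z]])[0]+.5-[242,134])*7.5-.5)
```

```text
[402.62701621 308.3792316 ]
[402.18804616 303.49412933]
```

Call:
jog_arm(
  increments=[
    {"tx":3,"ty":0.5,"tz":5,"wx":0,"wy":0,"wz":0.007,"gripper":0.0},
    {"tx":3,"ty":0.5,"tz":14,"wx":0,"wy":0,"wz":0.007,"gripper":0.0},
    {"tx":3,"ty":0.5,"tz":24,"wx":0,"wy":0,"wz":0.007,"gripper":0.0},
    {"tx":3,"ty":0.5,"tz":32,"wx":0,"wy":0,"wz":0.007,"gripper":0.0},
    {"tx":3,"ty":0.5,"tz":35,"wx":0,"wy":0,"wz":0.007,"gripper":0.0},
  ],
)

```text
time: 7.8
position: [0.52, 0.1835, 0.0778]
tool_rot: [-2.368, -2.064, 0.004]
ft_force: [-0.5, -0.3, -3.1]
grip_width: 0.285
grip_force: 40.0
```

Call:
jog_arm(
  increments=[
    {"tx":0,"ty":0,"tz":2,"wx":0,"wy":0,"wz":0,"gripper":0.0},
    {"tx":0,"ty":0,"tz":4,"wx":0,"wy":0,"wz":0,"gripper":0.0},
    {"tx":0,"ty":0,"tz":7,"wx":0,"wy":0,"wz":0,"gripper":0.0},
    {"tx":0,"ty":0,"tz":10,"wx":0,"wy":0,"wz":0,"gripper":0.0},
    {"tx":0,"ty":0,"tz":12,"wx":0,"wy":0,"wz":0,"gripper":0.0},
  ],
)

```text
time: 8.22
position: [0.5211, 0.184, 0.0674]
tool_rot: [2.368, 2.064, 0.0]
ft_force: [0.0, 0.1, -2.9]
grip_width: 0.283
grip_force: 40.0
```

Call:
jog_arm(
  increments=[
    {"tx":0,"ty":0,"tz":3,"wx":0,"wy":0,"wz":0,"gripper":0.0},
    {"tx":0,"ty":0,"tz":6,"wx":0,"wy":0,"wz":0,"gripper":0.0},
    {"tx":0,"ty":0,"tz":9,"wx":0,"wy":0,"wz":0,"gripper":0.0},
    {"tx":0,"ty":0,"tz":11,"wx":0,"wy":0,"wz":0,"gripper":0.0},
    {"tx":0,"ty":0,"tz":12,"wx":0,"wy":0,"wz":0,"gripper":0.0},
  ],
)

```text
time: 8.63
position: [0.5208, 0.1839, 0.0551]
tool_rot: [-2.368, -2.064, 0.001]
ft_force: [1.3, 0.2, -3.2]
grip_width: 0.277
grip_force: 40.0
```

Call:
jog_arm(
  increments=[
    {"tx":0,"ty":0,"tz":1,"wx":0,"wy":0,"wz":0,"gripper":0.0},
    {"tx":0,"ty":0,"tz":2,"wx":0,"wy":0,"wz":0,"gripper":0.0},
    {"tx":0,"ty":0,"tz":3,"wx":0,"wy":0,"wz":0,"gripper":0.0},
    {"tx":0,"ty":0,"tz":4,"wx":0,"wy":0,"wz":0,"gripper":0.0},
    {"tx":0,"ty":0,"tz":5,"wx":0,"wy":0,"wz":0,"gripper":0.0},
  ],
)

```text
time: 9.05
position: [0.5212, 0.184, 0.0506]
tool_rot: [2.368, 2.064, 0.001]
ft_force: [0.1, -0.3, -1.9]
grip_width: 0.285
grip_force: 40.0
```

Call:
jog_arm(
  increments=[
    {"tx":0,"ty":0,"tz":0.5,"wx":0,"wy":0,"wz":0,"gripper":0.4},
    {"tx":0,"ty":0,"tz":0.5,"wx":0,"wy":0,"wz":0,"gripper":0.5},
    {"tx":0,"ty":0,"tz":0.5,"wx":0,"wy":0,"wz":0,"gripper":0.6},
    {"tx":0,"ty":0,"tz":0.5,"wx":0,"wy":0,"wz":0,"gripper":0.7},
    {"tx":0,"ty":0,"tz":0.5,"wx":0,"wy":0,"wz":0,"gripper":0.7},
  ],
)

```text
time: 9.47
position: [0.5213, 0.1841, 0.0504]
tool_rot: [2.368, 2.064, 0.001]
ft_force: [0.1, -1.0, 1.3]
grip_width: 0.576
grip_force: 0.0
```

Call:
jog_arm(
  increments=[
    {"tx":0,"ty":0,"tz":0,"wx":0,"wy":0,"wz":0,"gripper":0.7},
    {"tx":0,"ty":0,"tz":-5,"wx":0,"wy":0,"wz":0,"gripper":0.7},
    {"tx":0,"ty":0,"tz":-20,"wx":0,"wy":0,"wz":0,"gripper":0.7},
    {"tx":0,"ty":0,"tz":-50,"wx":0,"wy":0,"wz":0,"gripper":0.7},
    {"tx":0,"ty":0,"tz":-90,"wx":0,"wy":0,"wz":0,"gripper":0.7},
  ],
)

```text
time: 9.88
position: [0.5188, 0.183, 0.1386]
tool_rot: [-2.367, -2.063, 0.009]
ft_force: [0.4, -0.4, -0.3]
grip_width: 0.697
grip_force: 0.0
```

Call:
jog_arm(
  increments=[
    {"tx":0,"ty":0,"tz":-40,"wx":0,"wy":0,"wz":0,"gripper":0.0},
    {"tx":-5,"ty":-40,"tz":-60,"wx":0,"wy":0,"wz":0,"gripper":0.0},
    {"tx":-10,"ty":-80,"tz":-60,"wx":0,"wy":0,"wz":0,"gripper":0.0},
    {"tx":-10,"ty":-100,"tz":-60,"wx":0,"wy":0,"wz":0,"gripper":0.0},
    {"tx":-10,"ty":-105,"tz":-60,"wx":0,"wy":0,"wz":0,"gripper":0.0},
  ],
)

```text
time: 10.3
position: [0.4125, 0.1894, 0.2011]
tool_rot: [-2.364, -2.067, -0.002]
ft_force: [0.8, 0.3, 0.5]
grip_width: 0.408
grip_force: 0.0
```

Run:
```python
from h import *
plan([(.446,.3287,.17,-7.8)])
b=vision.get_image('scene')['color'][134:212,242:316]; a=vision.get_image('top')['color'][182:242,202:302]
o=np.zeros((450,800,3),np.uint8); b=cv2.resize(b,None,fx=5,fy=5,interpolation=cv2.INTER_CUBIC); a=cv2.resize(a,None,fx=4.3,fy=4.3,interpolation=cv2.INTER_CUBIC)
o[:b.shape[0],:b.shape[1]]=b; o[:a.shape[0],370:370+a.shape[1]]=a; cv2.imwrite('pics/c5.png',o)
```

```text
now [ 0.4125  0.1894  0.2011 -7.6697] tilt [-0.     0.002 -1.   ] t 10.3
[ 0.446   0.3287  0.17   -7.8   ] tx 142.6 ty 14.6 tz 31.1 wz 0.002 dist 147
```

View pics/c5.png

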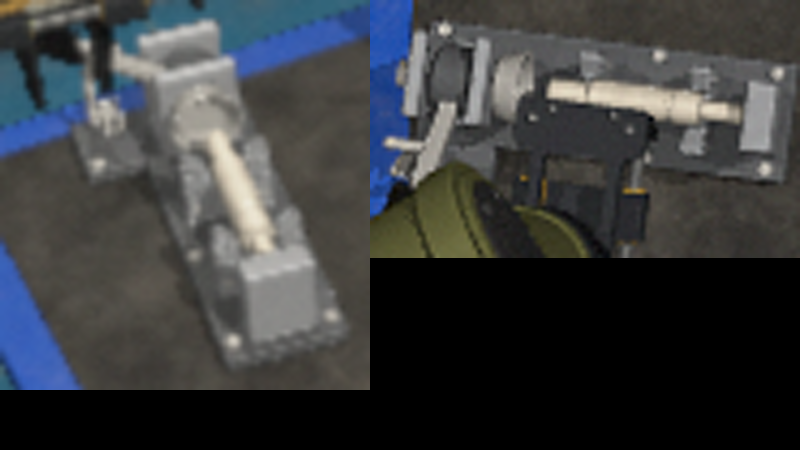

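Both views show the shaft lying in both saddles: scene crop from (215,140) to (258,240), top crop from (550,92) to (745,112), just short of the stop. The lever is still up. Next I'll go above the pad.

Call:
jog_arm(
  increments=[
    {"tx":30,"ty":3,"tz":0,"wx":0,"wy":0,"wz":-0.12,"gripper":0.0},
    {"tx":60,"ty":6,"tz":0,"wx":0,"wy":0,"wz":-0.24,"gripper":0.0},
    {"tx":90,"ty":9,"tz":0,"wx":0,"wy":0,"wz":-0.36,"gripper":0.0},
    {"tx":120,"ty":12,"tz":0,"wx":0,"wy":0,"wz":-0.48,"gripper":0.0},
    {"tx":143,"ty":13,"tz":0,"wx":0,"wy":0,"wz":-0.6,"gripper":0.0},
  ],
)

```text
time: 10.82
position: [0.45, 0.3305, 0.1995]
tool_rot: [1.644, 2.676, 0.001]
ft_force: [0.1, -0.9, 0.3]
grip_width: 0.016
grip_force: 0.0
```

Call:
jog_arm(
  increments=[
    {"tx":0,"ty":0,"tz":0,"wx":0,"wy":0,"wz":-0.12,"gripper":0.0},
    {"tx":0,"ty":0,"tz":0,"wx":0,"wy":0,"wz":-0.24,"gripper":0.0},
    {"tx":0,"ty":0,"tz":0,"wx":0,"wy":0,"wz":-0.36,"gripper":0.0},
    {"tx":0,"ty":0,"tz":0,"wx":0,"wy":0,"wz":-0.48,"gripper":0.0},
    {"tx":0,"ty":0,"tz":0,"wx":0,"wy":0,"wz":-0.6,"gripper":0.0},
  ],
)

```text
time: 11.23
position: [0.4499, 0.3279, 0.1994]
tool_rot: [0.782, 3.042, -0.001]
ft_force: [-0.7, -0.2, 0.6]
grip_width: 0.008
grip_force: 0.0
```

Call:
jog_arm(
  increments=[
    {"tx":0,"ty":0,"tz":0,"wx":0,"wy":0,"wz":-0.12,"gripper":0.0},
    {"tx":0,"ty":0,"tz":5,"wx":0,"wy":0,"wz":-0.24,"gripper":0.0},
    {"tx":0,"ty":0,"tz":15,"wx":0,"wy":0,"wz":-0.36,"gripper":0.0},
    {"tx":0,"ty":0,"tz":25,"wx":0,"wy":0,"wz":-0.36,"gripper":0.0},
    {"tx":0,"ty":0,"tz":30,"wx":0,"wy":0,"wz":-0.36,"gripper":0.0},
  ],
)

```text
time: 11.65
position: [0.4487, 0.3275, 0.1681]
tool_rot: [-0.239, -3.131, 0.003]
ft_force: [-1.1, -0.9, -0.1]
grip_width: 0.008
grip_force: 0.0
```

Run:
```python
from h import *
plan([(.444,.329,.135,82.2),(.441,.329,.12,82.2),(.427,.331,.08,82.2),(.425,.331,.055,82.2)])
b=vision.get_image('scene')['color'][120:180,230:310]; cv2.imwrite('pics/s6.png',cv2.resize(b,None,fx=6,fy=6,interpolation=cv2.INTER_CUBIC))
```

```text
now [ 0.4487  0.3275  0.1681 81.2647] tilt [-0.001 -0.002 -1.   ] t 11.65
[ 0.444  0.329  0.135 82.2  ] tx 4.9 ty 0.8 tz 33.1 wz -0.016 dist 33
[ 0.441  0.329  0.12  82.2  ] tx 3.0 ty -0.4 tz 15.0 wz -0.000 dist 15
[4.27e-01 3.31e-01 8.00e-02 8.22e+01] tx 14.1 ty 0.1 tz 40.0 wz -0.000 dist 42
[4.25e-01 3.31e-01 5.50e-02 8.22e+01] tx 2.0 ty -0.3 tz 25.0 wz -0.000 dist 25
```

View pics/s6.png

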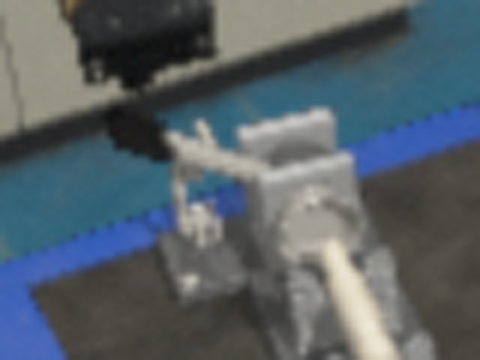

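The closed fingers (about 140,85) are right over the black pad (138,132), so I'll press down now.

Call:
jog_arm(
  increments=[
    {"tx":4,"ty":1,"tz":15,"wx":0,"wy":0,"wz":-0.016,"gripper":0.0},
    {"tx":5,"ty":1,"tz":27,"wx":0,"wy":0,"wz":-0.016,"gripper":0.0},
    {"tx":5,"ty":1,"tz":34,"wx":0,"wy":0,"wz":-0.016,"gripper":0.0},
    {"tx":7,"ty":1,"tz":40,"wx":0,"wy":0,"wz":-0.016,"gripper":0.0},
    {"tx":8,"ty":1,"tz":47,"wx":0,"wy":0,"wz":-0.016,"gripper":0.0},
  ],
)

```text
time: 12.12
position: [0.4411, 0.3308, 0.1237]
tool_rot: [0.209, 3.133, 0.002]
ft_force: [-1.3, -0.4, 6.5]
grip_width: 0.007
grip_force: 2.4
```

Call:
jog_arm(
  increments=[
    {"tx":3,"ty":0,"tz":6,"wx":0,"wy":0,"wz":0,"gripper":0.0},
    {"tx":6,"ty":0,"tz":13,"wx":0,"wy":0,"wz":0,"gripper":0.0},
    {"tx":9,"ty":0,"tz":20,"wx":0,"wy":0,"wz":0,"gripper":0.0},
    {"tx":11,"ty":0,"tz":28,"wx":0,"wy":0,"wz":0,"gripper":0.0},
    {"tx":13,"ty":0,"tz":35,"wx":0,"wy":0,"wz":0,"gripper":0.0},
  ],
)

```text
time: 12.53
position: [0.4274, 0.3329, 0.0892]
tool_rot: [0.208, 3.134, 0.002]
ft_force: [-2.7, -1.2, 11.2]
grip_width: 0.001
grip_force: 5.1
```

Call:
jog_arm(
  increments=[
    {"tx":1,"ty":0,"tz":6,"wx":0,"wy":0,"wz":0,"gripper":0.0},
    {"tx":2,"ty":0,"tz":12,"wx":0,"wy":0,"wz":0,"gripper":0.0},
    {"tx":2,"ty":0,"tz":18,"wx":0,"wy":0,"wz":0,"gripper":0.0},
    {"tx":3,"ty":0,"tz":23,"wx":0,"wy":0,"wz":0,"gripper":0.0},
    {"tx":3,"ty":0,"tz":27,"wx":0,"wy":0,"wz":0,"gripper":0.0},
  ],
)

```text
time: 12.95
position: [0.4235, 0.3334, 0.0618]
tool_rot: [-0.207, -3.133, -0.001]
ft_force: [-5.4, -1.4, 8.8]
grip_width: 0.006
grip_force: 4.7
```

Call:
jog_arm(
  increments=[
    {"tx":0,"ty":0,"tz":2,"wx":0,"wy":0,"wz":0,"gripper":0.0},
    {"tx":0,"ty":0,"tz":4,"wx":0,"wy":0,"wz":0,"gripper":0.0},
    {"tx":0,"ty":0,"tz":6,"wx":0,"wy":0,"wz":0,"gripper":0.0},
    {"tx":0,"ty":0,"tz":7,"wx":0,"wy":0,"wz":0,"gripper":0.0},
    {"tx":0,"ty":0,"tz":7,"wx":0,"wy":0,"wz":0,"gripper":0.0},
  ],
)

```text
time: 13.37
position: [0.4234, 0.3334, 0.056]
tool_rot: [-0.207, -3.133, -0.001]
ft_force: [-7.7, -2.8, 14.6]
grip_width: 0.001
grip_force: 7.6
```

Call:
jog_arm(
  increments=[
    {"tx":0,"ty":0,"tz":1,"wx":0,"wy":0,"wz":0,"gripper":0.0},
    {"tx":0,"ty":0,"tz":2,"wx":0,"wy":0,"wz":0,"gripper":0.0},
    {"tx":0,"ty":0,"tz":3,"wx":0,"wy":0,"wz":0,"gripper":0.0},
    {"tx":0,"ty":0,"tz":4,"wx":0,"wy":0,"wz":0,"gripper":0.0},
    {"tx":0,"ty":0,"tz":4,"wx":0,"wy":0,"wz":0,"gripper":0.0},
  ],
)

```text
time: 13.78
position: [0.4235, 0.3336, 0.0555]
tool_rot: [-0.207, -3.133, -0.002]
ft_force: [-14.9, -8.7, 37.4]
grip_width: 0.003
grip_force: 19.2
```

At the stop: the force rose to 37 N without further travel. I'll lift off slowly and look.

Call:
jog_arm(
  increments=[
    {"tx":0,"ty":0,"tz":-4,"wx":0,"wy":0,"wz":0,"gripper":0.0},
    {"tx":0,"ty":0,"tz":-8,"wx":0,"wy":0,"wz":0,"gripper":0.0},
    {"tx":0,"ty":0,"tz":-13,"wx":0,"wy":0,"wz":0,"gripper":0.0},
    {"tx":0,"ty":0,"tz":-18,"wx":0,"wy":0,"wz":0,"gripper":0.0},
    {"tx":0,"ty":0,"tz":-23,"wx":0,"wy":0,"wz":0,"gripper":0.0},
  ],
)

```text
time: 14.2
position: [0.4246, 0.3323, 0.0732]
tool_rot: [0.208, 3.134, -0.0]
ft_force: [0.4, 0.0, -0.1]
grip_width: 0.004
grip_force: 0.0
```

Call:
jog_arm(
  increments=[
    {"tx":0,"ty":0,"tz":-20,"wx":0,"wy":0,"wz":0,"gripper":0.0},
    {"tx":0,"ty":0,"tz":-50,"wx":0,"wy":0,"wz":0,"gripper":0.0},
    {"tx":0,"ty":0,"tz":-80,"wx":0,"wy":0,"wz":0,"gripper":0.0},
    {"tx":0,"ty":0,"tz":-110,"wx":0,"wy":0,"wz":0,"gripper":0.0},
    {"tx":0,"ty":0,"tz":-120,"wx":0,"wy":0,"wz":0,"gripper":0.0},
  ],
)

```text
time: 14.62
position: [0.4265, 0.3337, 0.1977]
tool_rot: [0.208, 3.13, 0.008]
ft_force: [0.3, 0.4, -0.2]
grip_width: 0.008
grip_force: 0.0
```

Run:
```python
from h import *
b=vision.get_image('scene')['color'][134:212,242:316]; a=vision.get_image('top')['color'][182:242,202:302]
o=np.zeros((450,800,3),np.uint8); b=cv2.resize(b,None,fx=5,fy=5,interpolation=cv2.INTER_CUBIC); a=cv2.resize(a,None,fx=4.3,fy=4.3,interpolation=cv2.INTER_CUBIC)
o[:b.shape[0],:b.shape[1]]=b; o[:a.shape[0],370:370+a.shape[1]]=a; cv2.imwrite('pics/c7.png',o)
```

```text
(no output)
```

View pics/c7.png

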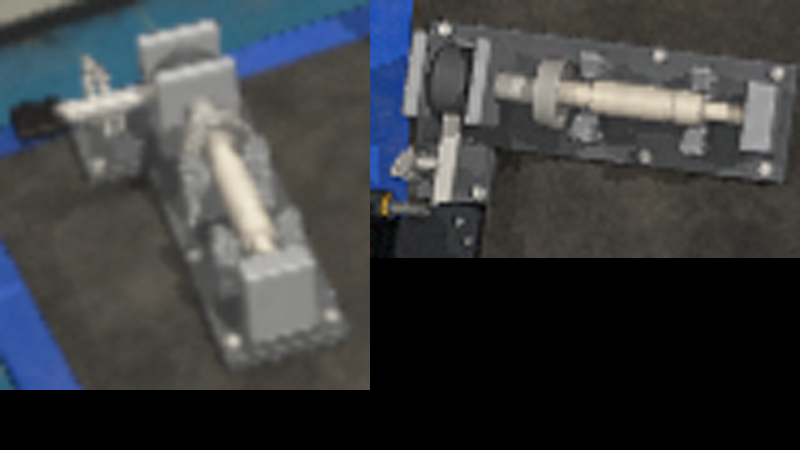

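The lever is level (scene crop, pad at (35,118)) and held by the catch. The cap covers the shaft's end (top crop, about (555,92)), the shaft lies in both saddles, and the gripper is clear.

```bash
python3 -c "
from bench import ctrl; print(ctrl.close_job())"
```

```text
the job is handed in; nothing more can be done
None
```

The shaft lies in both saddles with the cap closed over its end, the lever was still held down by its catch after I lifted the arm clear, and the job is handed in at about 15 s; no verdict came back.

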